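Hold a glued face plate under the bonding fixture's plunger

ROBOT

A 6-joint arm with a two-finger parallel gripper is mounted at the origin on the work surface; the furniture and walls round the work are solid. World frame = base frame: x ahead of the robot, y to its left, z up, the work surface at z = 0. Lengths are in m, angles in rad, forces in N, time in s.
With the tool pointing down it reaches from about 0.3 to 0.95 m from the base axis. Payload 3.1 kg.
Tool frame: the origin (TCP) lies midway between the tips of the shut fingers; the grasp point (between the pads) lies 19 mm behind it; z points along the fingers, y is the line along which they close (so a half turn about z gives the same grasp; the last joint's range is limited). The gripper opens to 85 mm and grips with 20 to 120 N. Pads are 22 mm wide; open, the fingers measure 114 mm over their backs; the gripper's body (76 mm by 85 mm) begins 54 mm behind the grasp point. The pads swing forward as they close: fully open they stand 13 mm farther back than shut.
Start: joints at [-1.269, 0.308, 1.634, -0, 1.2, -0.07], TCP at [0.227, -0.582, 0.231] pointing down, gripper open.
Joint ranges: [-3.06, 3.06], [-0.79, 1.96], [0.05, 2.63], [-1.19, 4.34], [0.05, 2.64], [-2.94, 2.94]. Speed limits (rad/s): [2.79, 2.79, 3.14, 3.14, 3.14, 3.14].

INTERFACE

Orientations are given as a unit quaternion [w, x, y, z].
In Python, from bench import bot, imaging gives the robot as it stands. The module is installed in compiled form; this text tells all that it offers.
- The arm moves only by the tool arm_command, never from a script. Its arguments are lists of equal length, an entry for each row: "hand": the closure, from 0 (fully open) to 1 (shut); "translation": the shift along the tool's x, y, z in mm, a list of three; "twist": the turn about the tool's z in rad. A call has 1 to 20 rows; each row is the pose to reach, as a shift and turn from the pose commanded when the call began, along the tool's axes at that moment; what a row does not reach only later rows make up. A row lasts 1/8 s, in which the tool goes at most 62.5 mm and 10.7 degrees, less where a joint would pass 70% of its speed; a pose out of reach is approached as far as the arm can. A call with a gripper value outside its range is refused whole. The fingers move at their own pace and stop on an object; "force" is the grip in N (left out, the last holds). Time passes only in rows, so rows that repeat a pose let the fingers close. It gives the time, the measured TCP pose, the force, the opening and the grip force at its end, in the units of the state.
- bot.get_state(): the state, without advancing time (a new reading comes with each control period).
- imaging.camera(name): name is "side" or "top"; returns a dict with "image" (384x512x3 uint8, red, green, blue), "fx", "fy", "cx", "cy" (pixels), "world_from_camera" (4x4, takes a point from camera to world coordinates). Camera axes: x right, y down, z forward; pixel columns grow to the right and rows downward; lengths in m; the calibration is good to about 2 mm. A picture is of the moment at which its call begins. There is no depth.
- bot.hand_in(): hands the job in; it is judged then, once.
Trained networks look in the newest picture that a camera, given by its name, has taken for a name from the list of things; names that differ only in an ending like _2 or _b are one class to them, and where a whole thing is asked for, a point or a joint stands for the part that bears it (a point fixed in the world has none). Each returns a list of dicts, best first, with "conf" (0 to 1); they miss things now and then, are a little off and sometimes report something else, mostly with a low value. They report only what shows in the picture. A call takes as long as a camera call. They do not tell look-alikes from the thing itself.
- imaging.boxes_of(camera, name): "uv" ([column, row] in pixels, amid what is visible of it).
- imaging.regions_of(camera, name): "pixels" (384x512 bool, what is visible of it) and "uv" ([column, row] in pixels, amid what is visible of it).
- imaging.place_of(camera, name): "uv" ([column, row] in pixels: a listed point, or the origin of a listed thing).
The state is a dict: "time_s": time; "qpos": joint angles; "qvel": joint speeds; "tau": joint torques, N m; "eef_pos": TCP position; "eef_rot": TCP orientation; "force": force on the tool from outside, world axes, zero at the start; "wrist_torque": the same for the moment, N m; "grip_width": opening from 0.0 (shut) to 1.0 (fully open); "gripper_force": force on a finger pad.
Only numpy, scipy, OpenCV 4.12 (cv2) and the standard library are available. Lean on these libraries where they do the work, as an engineer would, in place of code of your own. Each camera call takes 0.05 s, during which the arm holds its last target. There are 200 camera calls.

TASK

The silver face plate has just been glued onto one of the lens housings: seat that housing flat in the bonding fixture's nest, plate up and with its cable lug in the gap between the locating pins on the handle side, then fold the fixture's blue cover all the way down over it. Press the black palm knob down until the green band on its stem is sinking into the steel bush, never as far as the red band, and finish while still holding it there so that the glue can grab. Leave the black housings, the bottle, the dish and the screwdriver where they are.

Things in the scene. Friction and masses are not known exactly. Their poses are not given: they have to be found in the camera images.
- plated_housing: Lens housing with a silver face plate, lying plate up in any one of the three places of the flat housings; 72 g. Origin on its underside, z up. Block 62 x 80 mm, 21 mm high: x -32 to +30, y -36 to +44 mm. A cable lug 11 mm wide juts out at the -y end (x -24 to -13, y -46 to -36, z 2 to 13 mm). Grip it across the 62 mm width (along its x) at mid-length.
- plate_lug (a point): Point in the middle of the plated housing's cable lug, 41 mm along -y, 18.5 mm along -x and 7.5 mm above its origin.
- fixture: Bonding fixture, fixed: aluminium base plate, x -78 to +118, y -72 to +72 mm, top 15 mm above the desk. Origin on the desk below point nest; +x points to the hinge (away from the robot at yaw 0), -x is the handle side. A rear block (x 68 to 84 mm) is 60 mm high, the hinge cheeks 78 mm. A seated housing has its +y along the fixture's +x (yaw = fixture yaw - 90 degrees), its lug to the handle side.
- nest (a point): Point on the grey nest floor, 19 mm above the desk, where the seated housing's origin lies; axes as the fixture's. Nine pins round it, 10 mm thick, 13 mm tall, conical tips, leave the block 2 mm play: at y -37 and +39 mm (x -26 and +34), at x +51 (y -20, +22), at x -43 (y -18, +4, +32). Between the side pins 50 mm of each long side is free for a finger.
- nest_lug (a point): Point where the middle of the lug lies when the housing is seated: in the gap (18 mm) between the handle-side pins at y +4 and +32 mm.
- hinge (a point): Middle of the cover's hinge axis, 91 mm along the fixture's +x from its origin and 64 mm high; the axis runs along the fixture's y.
- cover (a joint): Angle of the blue cover (rad): 0 folded fully down, level, resting on the rear block; starts open at 1.55 to 1.8. The hinge is stiff: the cover stays where it is left and takes 2 to 5 N at the bar; no latch. The plate is 90 mm wide, 8 mm thick, reaches 119 mm from the hinge and carries the sprung pad on its underside.
- cover_bar (a point): Middle of the cover's black handle bar: round, 12 mm thick, parallel to the hinge, 156 mm from the hinge axis, on two arms 37 mm either side, with 31 mm free between bar and cover plate. Pinched from above, it turns between the fingers as the cover swings. With the cover down it is 64 mm above the desk.
- plunger (a joint): How far the palm knob is pressed in (m): 0 at rest, 0.022 at most; it springs back when let go. Up to 0.010 plain steel stem enters the bush, from 0.010 to 0.016 the green band, beyond that the red. Over a seated housing the pad meets the plate at about 0.004. Force at the knob: 3 N to start, about 10 N at 0.010, 13 N at 0.013, 16 N at 0.016.
- plunger_top (a point): Middle of the top of the black palm knob (38 mm across, 17 mm high, slightly domed). It moves with the cover and the knob: with the cover down and the knob at rest it is 115 mm above the desk, 4 mm along the fixture's +x and 1 mm along its +y from the fixture's origin.
- pressure_pad: Black rubber pad 58 x 48 mm under the cover, hung on the plunger by a spring of 0.8 N/mm; about 3 mm above the seated plate when the cover is down and the knob at rest. It presses on the plate with about 9 N at 0.013 of plunger travel.
- black_housing_1: Lens housing like the plated one but with a black face, lying flat; leave it alone.
- black_housing_2: Another black-faced lens housing lying flat; leave it alone.
- bottle: White adhesive bottle with blue collar, 34 mm across, 126 mm tall, standing to the right of the fixture; leave it alone. Behind it and farther right two table fans stand (x beyond 0.6, y below -0.1, over 0.3 m tall): draw the arm back toward its base before crossing there.
- dish: Round steel dish of small screws, 69 mm across, 18 mm high; leave it alone.
- driver: Screwdriver with blue handle, 217 mm long, 28 mm thick, lying between the robot and the fixture; leave it alone.
Things that resemble listed ones, but are neither listed nor needed, are in the scene too. What is shaped like the plated_housing but turquoise is not meant.

How it is judged:
On the way, in this order (a step that is already met when the one before it is completed fails the run):
1. the plated housing is seated in the nest and let go, with the cover still up (horizontal distance between plated_housing and nest below 0.005 m and z of plated_housing in the frame of nest below 0.003 m and distance between plate_lug and nest_lug below 0.008 m and value of joint cover above 1.2 rad and contact force between the fingers and plated_housing below 0.3 N), for 0.2 s.
2. the cover is folded fully down over the housing (horizontal distance between plated_housing and nest below 0.005 m and z of plated_housing in the frame of nest below 0.003 m and distance between plate_lug and nest_lug below 0.008 m and value of joint cover below 0.05 rad), for 0.2 s.
At the end, for the whole second after the job is handed in: Plated housing in the nest (within 5 mm, flat to 3 mm, lug within 8 mm of its place), cover down (under 0.05 rad), and the robot still holding the knob with the green band in the bush: travel 9.5 to 16.5 mm, pad pressing on the plate with 5 to 15 N, through the last second (all of step 2 and value of joint plunger between 0.0095 and 0.0165 m and contact force between pressure_pad and plated_housing between 5 and 15 N and contact force between the fingers and anything else above 5 N and linear speed of plated_housing below 0.01 m/s); the arm keeps its last pose, push and grip.
It fails at once if the knob is pressed into the red band (over 17 mm) (value of joint plunger above 0.017 m).
It fails at once if a black housing, the bottle, the dish or the screwdriver is displaced by over 30 mm, or the bottle is tipped (distance of any of black_housing_1, black_housing_2, bottle, dish, driver from where it was at the start of the episode above 0.03 m or angle between bottle's own z axis and vertical above 0.6 rad).
It also fails if it takes over 72 s, if anything falls off the work surface, if the arm or the gripper's body presses on something with over 40 N, if the wrist force passes 120 N, or if a joint passes its speed limit or range.

## Working session

There is one attempt and no reset: what is moved stays moved. The work goes in short steps, Python scripts to look and compute and a tool call to move; the robot and the scene stay as the last step left them, time stands still between calls to the robot, and variables do not carry over. Pictures are saved under pics/ and viewed, at most 10 in all, crops included, and the job is handed in when it is done.

Besides the shell and the picture viewer there is one more tool, called after "Call:" by a JSON object that holds its "fn" and its "kwargs". arm_command: Moves the arm, as the interface text tells. Its arguments: {"type":"object","properties":{"hand":{"type":"array","items":{"type":"number"}},"translation":{"type":"array","items":{"type":"array","items":{"type":"number"}}},"twist":{"type":"array","items":{"type":"number"}},"force":{"type":"number"}},"required":["hand","translation","twist"]}

```bash
mkdir -p pics; cat > h.py <<'E'
import numpy as np, cv2
from bench import bot, imaging
def ray(c,uv):
    T=np.array(c["world_from_camera"]); d=np.array([(uv[0]-c["cx"])/c["fx"],(uv[1]-c["cy"])/c["fy"],1.])
    return T[:3,3],T[:3,:3]@d
def onz(c,uv,z):
    o,d=ray(c,uv); return o+d*(z-o[2])/d[2]
def proj(c,p):
    T=np.linalg.inv(np.array(c["world_from_camera"])); q=T[:3,:3]@np.array(p)+T[:3,3]
    return np.array([c["fx"]*q[0]/q[2]+c["cx"],c["fy"]*q[1]/q[2]+c["cy"]])
def tri(c1,a,c2,b):
    A=[];B=[]
    M=np.zeros((3,3));v=np.zeros(3)
    for c,uv in((c1,a),(c2,b)):
        o,d=ray(c,uv);d=d/np.linalg.norm(d);P=np.eye(3)-np.outer(d,d);M+=P;v+=P@o
    return np.linalg.solve(M,v)
E
python3 - <<'E'
from h import *
np.set_printoptions(precision=3,suppress=True)
cs={n:imaging.camera(n) for n in("side","top")}
im=np.hstack([cs[n]["image"] for n in cs])
for n,c in cs.items():
    cv2.imwrite(f"pics/{n}0.png",cv2.resize(c["image"][:,:,::-1],(800,600),interpolation=cv2.INTER_CUBIC))
    print(n,np.array(c["world_from_camera"])[:3,3],np.array(c["world_from_camera"])[:3,2])
    for k in["plated_housing","plate_lug","nest","nest_lug","hinge","cover_bar","plunger_top","fixture","bottle","dish","driver"]:
        print(n,k,[(np.round(d["uv"],1).tolist(),round(d["conf"],2)) for d in imaging.place_of(n,k)])
print(bot.get_state())
E
```

```text
side [-0.21   0.794  0.831] [ 0.58  -0.567 -0.585]
side plated_housing [([183.9, 205.2], 0.97), ([337.4, 174.0], 0.82)]
side plate_lug [([174.0, 195.3], 0.86), ([339.6, 183.4], 0.62), ([227.4, 143.7], 0.2)]
side nest [([266.5, 204.1], 0.85), ([243.2, 176.7], 0.63)]
side nest_lug [([273.3, 210.7], 0.6)]
side hinge [([242.4, 179.8], 0.57)]
side cover_bar [([238.8, 127.7], 0.71)]
side plunger_top [([226.4, 144.5], 0.65)]
side fixture [([266.9, 205.4], 0.68)]
side bottle [([304.1, 160.5], 0.65), ([242.6, 174.3], 0.43)]
side dish [([142.5, 225.6], 0.71)]
side driver [([298.2, 234.0], 0.55)]
top [0.361 0.066 1.189] [ 0.162 -0.007 -0.987]
top plated_housing [([344.5, 219.6], 0.93), ([213.7, 140.1], 0.83), ([166.7, 169.5], 0.36)]
top plate_lug [([331.8, 229.3], 0.93), ([210.8, 124.1], 0.8)]
top nest [([259.6, 201.0], 0.8), ([256.0, 157.6], 0.19)]
top nest_lug [([258.8, 155.8], 0.62), ([254.6, 212.1], 0.59)]
top hinge [([258.2, 168.0], 0.74)]
top cover_bar [([259.9, 154.0], 0.65)]
top plunger_top [([257.6, 142.5], 0.77)]
top fixture [([259.8, 200.1], 0.62), ([256.2, 156.8], 0.28)]
top bottle [([345.2, 184.2], 0.68)]
top dish [([166.9, 134.9], 0.5), ([258.9, 199.0], 0.33)]
top driver [([261.0, 197.2], 0.18)]
{'time_s': 1.2, 'qpos': array([-1.269,  0.308,  1.634,  0.   ,  1.2  , -0.07 ]), 'qvel': array([ 0.002, -0.   , -0.   , -0.   ,  0.001, -0.002]), 'tau': array([ -0.001, -41.53 , -27.708,  -0.   ,   0.001,   0.   ]), 'eef_pos': array([ 0.227, -0.582,  0.231]), 'eef_rot': array([0.   , 0.983, 0.185, 0.   ]), 'force': array([-0.404,  0.532, -1.009]), 'wrist_torque': array([ 0.034, -0.016, -0.028]), 'gripper_force': 0.0, 'grip_width': 1.0015261220483047}
```

View pics/top0.png

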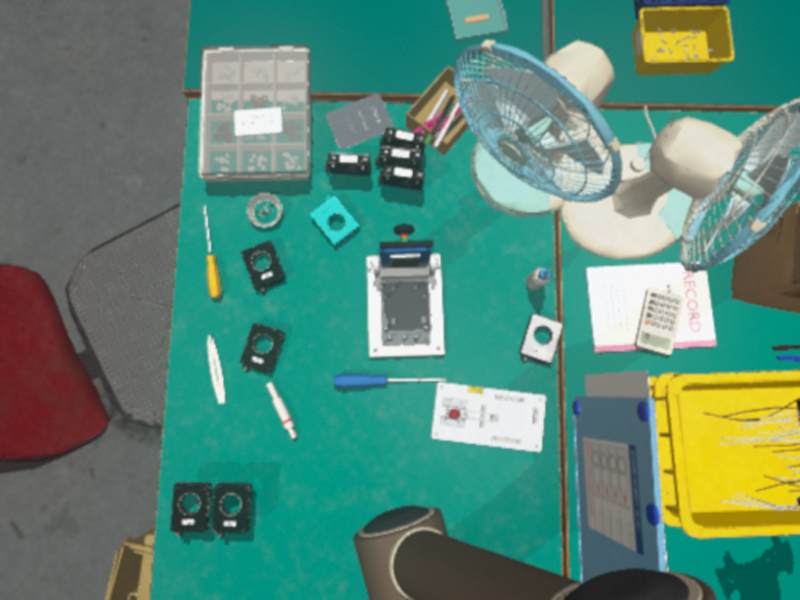

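View pics/side0.png

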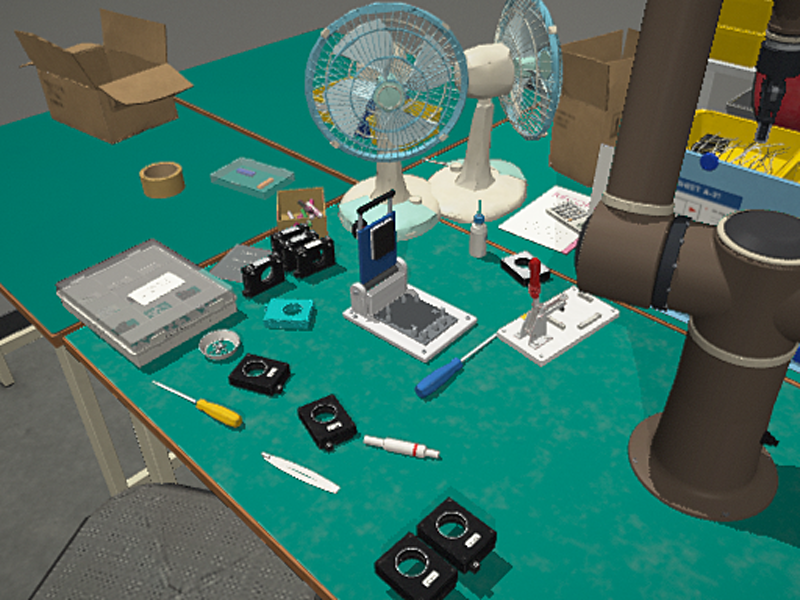

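The pictures show these candidates, in top-camera pixels: silver-faced housing at (346,216), black housings at (168,171) and (168,222), and the turquoise one at (213,140). There are also look-alike stacked and paired black housings at (257,100) and (135,325). I choose the silver one. The fixture is at about (259,200) with its cover open, the bottle is at (345,178), and the driver lies in front of the fixture. I'll check the choice in a close crop.

```bash
python3 - <<'E'
from h import *
np.set_printoptions(precision=4,suppress=True)
t=imaging.camera("top");s=imaging.camera("side")
def m(c,n,k,near):
    L=[d["uv"] for d in imaging.place_of(n,k)]
    return min(L,key=lambda u:np.hypot(*(np.array(u)-near))) if L else None
P={"plated_housing":(0,(346,218),(337,174)),"plate_lug":(.0075,(332,229),(340,183)),"nest":(.019,(259,201),(266,204)),"nest_lug":(.0265,(255,212),(273,211)),"hinge":(.064,(258,168),(242,180)),"cover_bar":(.22,(260,154),(239,128)),"plunger_top":(.1,(258,142),(226,144))}
for k,(z,a,b) in P.items():
    u=m(t,"top",k,a);v=m(s,"side",k,b)
    print(k,onz(t,u,z),onz(s,v,z),tri(t,u,s,v),u,v)
for k in("plated_housing","fixture"):
  for n,c in(("top",t),("side",s)):
    for d in imaging.regions_of(n,k)[:3]:
        cn=max(cv2.findContours(d["pixels"].astype(np.uint8),0,2)[0],key=cv2.contourArea);print(k,n,d["conf"],d["uv"],cv2.minAreaRect(cn))
A=cv2.resize(t["image"][170:245,310:385,::-1],(400,400),interpolation=cv2.INTER_CUBIC)
B=cv2.resize(s["image"][140:215,300:375,::-1],(400,400),interpolation=cv2.INTER_CUBIC)
cv2.imwrite("pics/c1.png",np.hstack([A,B]))
E
```

```text
plated_housing [ 0.4641 -0.2202  0.    ] [ 0.467  -0.2142  0.    ] [ 0.4666 -0.2189 -0.0022] [346.4, 218.1] [336.0, 174.4]
plate_lug [ 0.4286 -0.1731  0.0075] [ 0.4166 -0.1714  0.0075] [ 0.4255 -0.1772  0.    ] [331.5, 229.5] [341.3, 185.1]
nest [0.513  0.0519 0.019 ] [0.5156 0.0536 0.019 ] [0.5142 0.0528 0.0191] [256.7, 199.5] [263.4, 202.7]
nest_lug [0.4619 0.065  0.0265] [0.4682 0.0653 0.0265] [0.4636 0.0666 0.0295] [252.0, 216.3] [273.1, 209.9]
hinge [0.5982 0.0482 0.064 ] [0.5889 0.0636 0.064 ] [0.6025 0.049  0.0496] [258.7, 168.5] [241.6, 180.5]
cover_bar [0.6016 0.0512 0.22  ] [0.5954 0.0527 0.22  ] [0.6009 0.05   0.2171] [258.7, 154.4] [240.4, 129.0]
plunger_top [0.6681 0.044  0.1   ] [ 0.7186 -0.0041  0.1   ] [0.6565 0.0464 0.1472] [260.8, 141.9] [227.1, 143.8]
plated_housing top 0.67 [214.0, 140.2] ((213.95123291015625, 141.4390411376953), (29.048322677612305, 21.239633560180664), 51.34019088745117)
plated_housing top 0.56 [345.7, 217.2] ((345.6500244140625, 218.0500030517578), (22.135944366455078, 29.409183502197266), 18.434946060180664)
plated_housing side 0.84 [334.3, 168.2] ((329.61480712890625, 171.66342163085938), (17.902568817138672, 22.081912994384766), 3.5763344764709473)
plated_housing side 0.58 [183.6, 200.4] ((184.5, 200.5), (19.0, 33.0), 90.0)
plated_housing side 0.4 [141.2, 216.3] ((140.25, 219.25001525878906), (19.091880798339844, 24.041629791259766), 45.0)
fixture top 0.8 [260.6, 190.5] ((259.1314392089844, 185.8870391845703), (83.99939727783203, 48.25393295288086), 88.60282135009766)
fixture top 0.52 [260.0, 164.0] ((259.0, 167.0), (8.0, 18.0), 90.0)
fixture side 0.71 [250.3, 196.7] ((248.88360595703125, 182.4622039794922), (107.22084045410156, 69.70451354980469), 57.80426788330078)
```

View pics/c1.png

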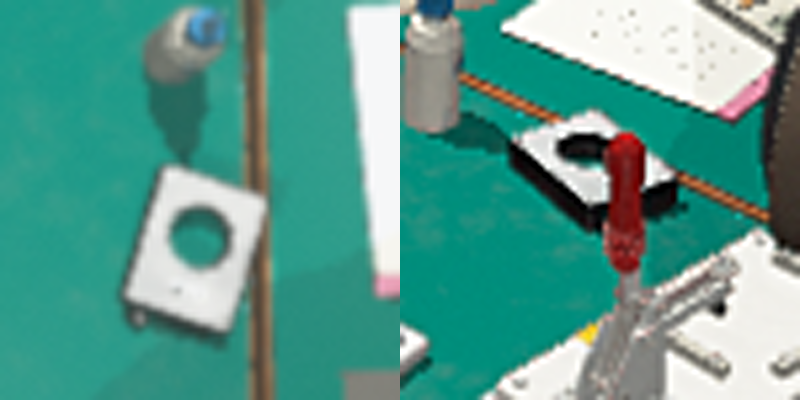

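The left crop shows the silver-faced housing, plate up, with its lug at crop (135,315), which is about uv (335,229) at the near-left corner. It matches the description, so the choice is confirmed. Next I'll fit its pose and the fixture's precisely.

```bash
python3 - <<'E'
from h import *
np.set_printoptions(precision=4,suppress=True)
t=imaging.camera("top");s=imaging.camera("side")
def warp(c,z,x0,x1,y0,y1,r):  # image: up=+x, right=-y ; r px per m
    W=np.array([[x1,y1],[x1,y0],[x0,y0],[x0,y1]]);src=np.float32([proj(c,[a,b,z]) for a,b in W])
    w,h=int((y1-y0)*r),int((x1-x0)*r)
    H=cv2.getPerspectiveTransform(src,np.float32([[0,0],[w,0],[w,h],[0,h]]))
    return cv2.warpPerspective(c["image"][:,:,::-1],H,(w,h),flags=cv2.INTER_CUBIC)
def rect(im,x1,y1,r,thr,name):
    hsv=cv2.cvtColor(im,cv2.COLOR_BGR2HSV);m=((hsv[...,1]<50)&(hsv[...,2]>thr)).astype(np.uint8)
    cn=max(cv2.findContours(m,0,2)[0],key=cv2.contourArea);R=cv2.minAreaRect(cn)
    B=cv2.boxPoints(R);print(name,"c",x1-R[0][1]/r,y1-R[0][0]/r,"size",np.array(R[1])/r,"ang",R[2]);
    print([(round(x1-b[1]/r,4),round(y1-b[0]/r,4)) for b in B])
    cv2.polylines(im,[B.astype(int)],1,(0,0,255),1)
r=2000
A=warp(t,.021,.40,.52,-.29,-.15,r);rect(A,.52,-.15,r,130,"plate top")
A2=warp(s,.021,.40,.52,-.29,-.15,r);rect(A2,.52,-.15,r,130,"plate side")
r=1600
B=warp(t,.015,.41,.66,-.04,.14,r);rect(B,.66,.14,r,150,"fix")
B2=warp(s,.015,.41,.66,-.04,.14,r)
C=np.zeros((600,800,3),np.uint8);C[:240,:280]=A;C[250:490,:280]=A2
b=cv2.resize(B,(250,347));C[:400,290:578]=B;cv2.imwrite("pics/w1.png",C)
E
```

```text
plate top c 0.46954568481445313 -0.21586041259765626 size [0.0639 0.0827] ang 18.121862411499023
[(np.float32(0.4402), np.float32(-0.1726)), (np.float32(0.5188), np.float32(-0.1984)), (np.float32(0.4989), np.float32(-0.2591)), (np.float32(0.4203), np.float32(-0.2333))]
plate side c 0.46894518661499024 -0.2123991928100586 size [0.0615 0.0812] ang 17.684391021728516
[(np.float32(0.4396), np.float32(-0.1708)), (np.float32(0.517), np.float32(-0.1954)), (np.float32(0.4983), np.float32(-0.254)), (np.float32(0.4209), np.float32(-0.2294))]
fix c 0.5284883117675782 0.04552080154418947 size [0.1978 0.1455] ang 87.20729064941406
[(np.float32(0.6237), np.float32(0.123)), (np.float32(0.6308), np.float32(-0.0223)), (np.float32(0.4333), np.float32(-0.032)), (np.float32(0.4262), np.float32(0.1134))]Traceback (most recent call last):
  File "<stdin>", line 21, in <module>
ValueError: could not broadcast input array from shape (240,279,3) into shape (240,280,3)
```

Call:
{"fn": "arm_command", "kwargs": {"hand": [0, 0, 0, 0, 0, 0, 0, 0, 0, 0, 0, 0, 0, 0, 0, 0], "translation": [[0, 0, -50], [0, 0, -80], [45, -32, -80], [90, -64, -80], [135, -96, -80], [180, -128, -80], [225, -160, -80], [270, -192, -80], [315, -224, -80], [359, -255, -80], [359, -255, -30], [359, -255, 20], [359, -255, 70], [359, -255, 120], [359, -255, 120], [359, -255, 120]], "twist": [0, 0, 0.09, 0.17, 0.26, 0.34, 0.43, 0.51, 0.6, 0.684, 0.684, 0.684, 0.684, 0.684, 0.684, 0.684]}}

```text
time_s: 4.3
eef_pos: [0.4701, -0.2151, 0.1129]
eef_rot: [0.0, 0.988, -0.155, 0.001]
force: [0.2, 0.9, 0.4]
grip_width: 0.997
gripper_force: 0.0
```

```bash
cat >> h.py <<'E'
from scipy.spatial.transform import Rotation as Ro
def tool():
    s=bot.get_state();q=np.array(s["eef_rot"]);R=Ro.from_quat(q[[1,2,3,0]]).as_matrix();return s,np.array(s["eef_pos"]),R
def go(target,yhead=None):
    s,p,R=tool();print("pos",p,"yhead",np.degrees(np.arctan2(R[1,1],R[0,1])),"tilt",R[:,2],"t",s["time_s"],"F",s["force"],"w",s["grip_width"],"gf",s["gripper_force"],"q6",s["qpos"][5])
    print("move mm",1000*R.T@(np.array(target)-p), "" if yhead is None else "twist %.4f"%-np.radians((yhead-np.degrees(np.arctan2(R[1,1],R[0,1]))+90)%180-90))
E
python3 - <<'E'
from h import *
np.set_printoptions(precision=4,suppress=True)
go([.4692,-.214,-.004],-107.9)
t=imaging.camera("top");s=imaging.camera("side")
A=cv2.resize(t["image"][150:250,270:390,::-1],(480,400),interpolation=cv2.INTER_CUBIC)
B=cv2.resize(s["image"][120:220,280:360,::-1],(320,400),interpolation=cv2.INTER_CUBIC)
cv2.imwrite("pics/c2.png",np.hstack([A,B]))
E
```

```text
pos [ 0.4701 -0.2151  0.1129] yhead -107.88952966588204 tilt [ 0.0022 -0.0012 -1.    ] t 4.3 F [0.163  0.8678 0.3877] w 0.9972166816609793 gf 0.0 q6 1.3697660684103135
move mm [ -1.5196  -0.7664 116.8944] twist 0.0002
```

View pics/c2.png

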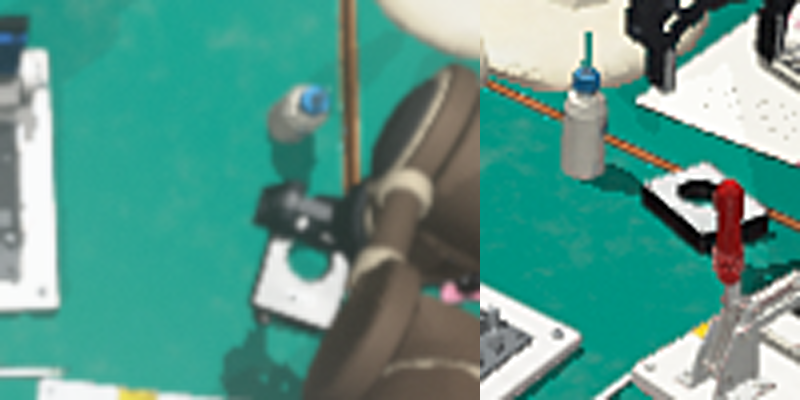

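The crops show the open gripper directly above and aligned with the plated housing. The bottle, at crop (295,110), stays clear. Descending.

Call:
{"fn": "arm_command", "kwargs": {"hand": [0, 0, 0, 0, 0, 0, 0], "translation": [[-1.5, -0.8, 40], [-1.5, -0.8, 80], [-1.5, -0.8, 100], [-1.5, -0.8, 110], [-1.5, -0.8, 116], [-1.5, -0.8, 116], [-1.5, -0.8, 116]], "twist": [0, 0, 0, 0, 0, 0, 0]}}

```text
time_s: 5.28
eef_pos: [0.4686, -0.2136, -0.0038]
eef_rot: [0.0, 0.988, -0.155, 0.001]
force: [-0.7, 0.2, 0.3]
grip_width: 0.999
gripper_force: 0.0
```

Call:
{"fn": "arm_command", "kwargs": {"hand": [0.2, 0.4, 0.5, 0.5, 0.5, 0.5], "translation": [[0, 0, 0], [0, 0, 0], [0, 0, 0], [0, 0, 0], [0, 0, 0], [0, 0, 0]], "twist": [0, 0, 0, 0, 0, 0], "force": 30}}

```text
time_s: 6.02
eef_pos: [0.4682, -0.2134, -0.0041]
eef_rot: [0.0, 0.988, -0.155, 0.0]
force: [0.5, 0.1, 5.0]
grip_width: 0.719
gripper_force: 33.6
```

Call:
{"fn": "arm_command", "kwargs": {"hand": [0.5, 0.5, 0.5, 0.5, 0.5, 0.5, 0.5, 0.5, 0.5, 0.5, 0.5, 0.5], "translation": [[0, 0, -15], [0, 0, -50], [0, 0, -100], [-5, -35, -105], [-12, -80, -105], [-19, -125, -105], [-26, -170, -105], [-32, -215, -105], [-36, -245, -105], [-38, -260, -105], [-38, -260, -105], [-38, -260, -105]], "twist": [0, 0, 0, -0.06, -0.12, -0.18, -0.24, -0.3, -0.361, -0.361, -0.361, -0.361]}}

```text
time_s: 7.52
eef_pos: [0.5111, 0.0451, 0.1002]
eef_rot: [0.0, 1.0, 0.024, -0.0]
force: [-0.1, 0.3, -0.3]
grip_width: 0.723
gripper_force: 33.0
```

```bash
cat >> h.py <<'E'
def warp(c,z,x0,x1,y0,y1,r):
    W=np.array([[x1,y1],[x1,y0],[x0,y0],[x0,y1]]);src=np.float32([proj(c,[a,b,z]) for a,b in W])
    w,h=round((y1-y0)*r),round((x1-x0)*r)
    H=cv2.getPerspectiveTransform(src,np.float32([[0,0],[w,0],[w,h],[0,h]]))
    return cv2.warpPerspective(c["image"][:,:,::-1],H,(w,h),flags=cv2.INTER_CUBIC)
E
python3 - <<'E'
from h import *
np.set_printoptions(precision=4,suppress=True)
go([.5115,.0457,.1],-87.2)
s,p,R=tool();t=imaging.camera("top");sd=imaging.camera("side")
z=p[2]+.025
A=warp(t,.015,.41,.66,-.06,.14,1600);A2=warp(sd,.015,.41,.66,-.06,.14,1600)
# predicted base outline + predicted housing plate outline
def poly(im,c,pts,zz,col,r=1600,x1=.66,y1=.14,zw=.015):
    q=np.array([onz(c,proj(c,[a,b,zz]),zw) for a,b in pts]);uv=np.c_[(y1-q[:,1])*r,(x1-q[:,0])*r].astype(np.int32);cv2.polylines(im,[uv],1,col,1)
a=np.radians(2.8);Rf=np.array([[np.cos(a),-np.sin(a)],[np.sin(a),np.cos(a)]]);o=np.array([.5085,.0445])
base=[o+Rf@v for v in [(-.078,-.072),(.118,-.072),(.118,.072),(-.078,.072)]]
for im,c in((A,t),(A2,sd)):
    poly(im,c,base,.015,(0,0,255))
    hc=p[:2]+Rf@[.001,0]
    poly(im,c,[hc+Rf@v for v in [(-.04,-.031),(.04,-.031),(.04,.031),(-.04,.031)]],z,(255,0,255))
cv2.imwrite("pics/w2.png",np.hstack([A,A2]))
E
```

```text
pos [0.5111 0.0451 0.1002] yhead -87.26654407970477 tilt [-0.0004 -0.0005 -1.    ] t 7.525 F [-0.0825  0.2569 -0.3288] w 0.7225210593477284 gf 33.0224883556366 q6 1.5268759598006558
move mm [ 0.4307 -0.6051  0.243 ] twist -0.0012
```

View pics/w2.png

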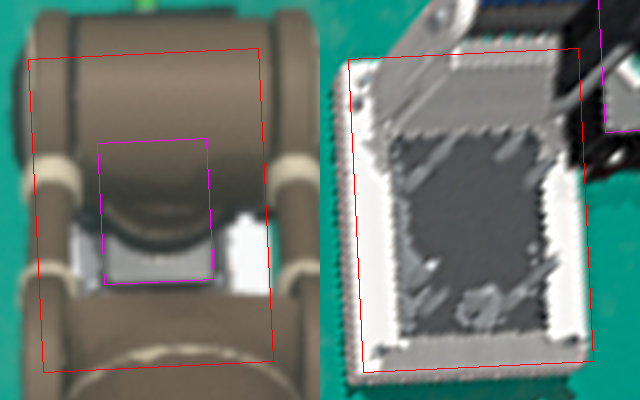

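Call:
{"fn": "arm_command", "kwargs": {"hand": [0.5, 0.5, 0.5, 0.5], "translation": [[0, 0, 20], [0, 0, 40], [0, 0, 40], [0, 0, 40]], "twist": [0, 0, 0, 0]}}

```text
time_s: 8.12
eef_pos: [0.5118, 0.0455, 0.0607]
eef_rot: [0.0, 1.0, 0.024, 0.0]
force: [-0.4, 0.3, -0.4]
grip_width: 0.721
gripper_force: 33.0
```

```bash
cat > ov.py <<'E'
from h import *
import sys
# overlay: python3 ov.py out dx dy yaw ; fixture model offset, housing model at TCP
def run(out,o,yaw,hoff=(0.001,0),S=6,box=(225,150,325,245),zb=None):
    s,p,R=tool();sd=imaging.camera("side");u0,v0,u1,v1=box
    im=cv2.resize(sd["image"][v0:v1,u0:u1,::-1],None,fx=S,fy=S,interpolation=cv2.INTER_CUBIC)
    def line(P,col,cl=True):
        q=np.array([(proj(sd,a)-[u0,v0]+.5)*S for a in P]).astype(np.int32);cv2.polylines(im,[q],cl,col,1)
    a=np.radians(yaw);Rf=np.array([[np.cos(a),-np.sin(a)],[np.sin(a),np.cos(a)]])
    F=lambda x,y,z:np.r_[np.array(o)+Rf@[x,y],z]
    line([F(-.078,-.072,.015),F(.118,-.072,.015),F(.118,.072,.015),F(-.078,.072,.015)],(0,0,255))
    for x,y in[(-.026,-.037),(.034,-.037),(-.026,.039),(.034,.039),(.051,-.02),(.051,.022),(-.043,-.018),(-.043,.004),(-.043,.032)]:
        line([F(x,y,.019),F(x,y,.032)],(0,140,255))
    h=R[:2,0];k=R[:2,1]  # body y = tool x ; body x = tool y
    z0=(p[2]+.004) if zb is None else zb
    H=lambda bx,by,bz:np.r_[p[:2]+h*(by-.004+hoff[0])+k*(bx+.001+hoff[1]),z0+bz]
    line([H(-.032,-.036,.021),H(.03,-.036,.021),H(.03,.044,.021),H(-.032,.044,.021)],(255,0,255))
    line([H(-.032,-.036,0),H(.03,-.036,0),H(.03,.044,0),H(-.032,.044,0)],(255,0,255))
    line([H(-.024,-.046,.013),H(-.013,-.046,.013),H(-.013,-.036,.013),H(-.024,-.036,.013)],(255,255,0))
    cv2.imwrite(out,im)
E
python3 -c "
from ov import *
run('pics/o1.png',(.5085,.0445),2.8)
go([.5,0,0],-87.2)"
```

```text
pos [0.51217567 0.04563157 0.061093  ] yhead -87.24428969068789 tilt [ 1.49909225e-03  4.98257835e-06 -9.99998876e-01] t 8.175 F [ 0.3776937   0.48641489 -0.30855951] w 0.7224271393497892 gf 33.02148520946503 q6 1.5268630844892104
move mm [-14.44693179  44.98932527  61.07445268] twist -0.0008
```

View pics/o1.png

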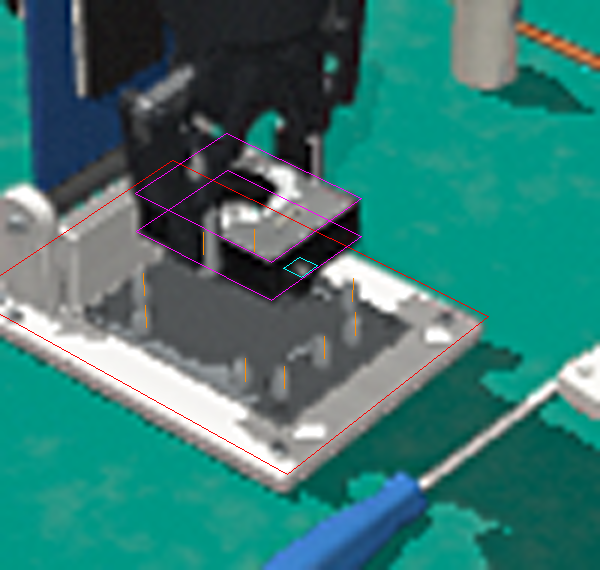

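The overlay puts the held housing's outline at (270,300) and (360,200), right on the image. The predicted pins at (243,370), (280,378) and (352,310) agree to about 1 mm. The lug lies above the gap between the handle-side pins. I'll nudge 1 mm in y and lower.

Call:
{"fn": "arm_command", "kwargs": {"hand": [0.5, 0.5, 0.5, 0.5, 0.5, 0.5, 0.5, 0.5], "translation": [[0, -1, 10], [0, -1, 20], [0, -1, 27], [0, -1, 31], [0, -1, 35], [0, -1, 39], [0, -1, 42], [0, -1, 42]], "twist": [0, 0, 0, 0, 0, 0, 0, 0]}}

```text
time_s: 9.18
eef_pos: [0.5112, 0.047, 0.0181]
eef_rot: [0.0, 1.0, 0.024, -0.0]
force: [-0.4, -0.2, -0.4]
grip_width: 0.718
gripper_force: 33.0
```

Call:
{"fn": "arm_command", "kwargs": {"hand": [0.5, 0.5, 0.5, 0.3, 0.1, 0.1, 0.1, 0.1], "translation": [[0, 0, 2], [0, 0, 3], [0, 0, 3], [0, 0, 3], [0, 0, 3], [0, 0, 3], [0, 0, 3], [0, 0, 3]], "twist": [0, 0, 0, 0, 0, 0, 0, 0]}}

```text
time_s: 10.18
eef_pos: [0.5114, 0.047, 0.0153]
eef_rot: [-0.0, 1.0, 0.024, 0.0]
force: [-0.1, -0.0, 0.8]
grip_width: 0.9
gripper_force: 0.0
```

Call:
{"fn": "arm_command", "kwargs": {"hand": [0.1, 0.1, 0.1, 0.1, 0.1, 0.1, 0.1, 0.1], "translation": [[0, 0, -20], [0, 0, -50], [0, 0, -90], [-40, 0, -120], [-85, 0, -130], [-130, 0, -130], [-130, 0, -130], [-130, 0, -130]], "twist": [0, 0, 0, 0, 0, 0, 0, 0]}}

```text
time_s: 11.18
eef_pos: [0.3824, 0.0407, 0.1458]
eef_rot: [0.0, 1.0, 0.024, 0.001]
force: [-0.2, -0.6, 1.3]
grip_width: 0.897
gripper_force: 0.0
```

```bash
python3 - <<'E'
from ov import *
np.set_printoptions(precision=4,suppress=True)
# housing in the fixture check: draw seated model using fixture pose
import ov
s,p,R=tool()
a=np.radians(2.8);Rf=np.array([[np.cos(a),-np.sin(a)],[np.sin(a),np.cos(a)]]);o=np.array([.509,.0455])
f=o+Rf@[.004,.001]
ov.tool=lambda:(s,np.r_[f,0],np.c_[np.r_[Rf[:,0],0],np.r_[-Rf[:,1],0],[0,0,-1]])
run('pics/o2.png',o,2.8,hoff=(0,0),zb=.019,box=(215,115,325,245),S=4)
t=imaging.camera("top");sd=imaging.camera("side")
for k in("cover_bar","hinge","plunger_top","plated_housing","plate_lug"):
    A=imaging.place_of("top",k);B=imaging.place_of("side",k);print(k,[(d["uv"],d["conf"]) for d in A[:2]],[(d["uv"],d["conf"]) for d in B[:2]])
    if A and B:print(tri(t,A[0]["uv"],sd,B[0]["uv"]))
print(p,bot.get_state()["time_s"])
E
```

```text
cover_bar [([257.5, 156.5], 0.63), ([257.5, 202.5], 0.2)] [([239.4, 128.8], 0.79)]
[0.5963 0.0546 0.2209]
hinge [([259.1, 168.5], 0.77)] [([241.8, 175.6], 0.69)]
[0.5995 0.0488 0.0676]
plunger_top [([258.7, 144.3], 0.73)] [([225.9, 145.6], 0.7), ([266.0, 200.7], 0.2)]
[0.6513 0.0533 0.1462]
plated_housing [([213.9, 138.2], 0.72), ([258.4, 201.0], 0.64)] [([270.1, 201.5], 0.74), ([183.0, 204.4], 0.69)]
[0.5749 0.121  0.0834]
plate_lug [([248.0, 216.7], 0.96), ([211.7, 125.3], 0.79)] [([272.9, 210.8], 0.62), ([176.1, 196.2], 0.58)]
[0.4594 0.0763 0.0349]
[0.3824 0.0407 0.1458] 11.825
```

View pics/o2.png

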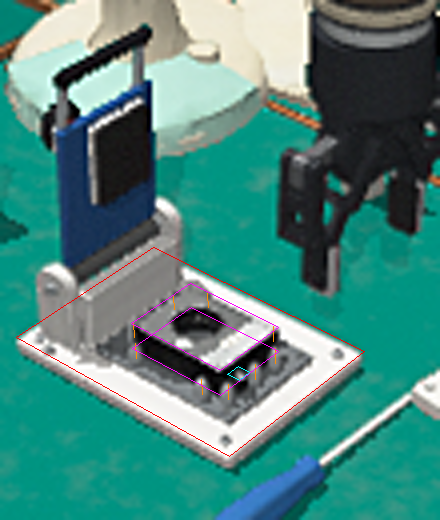

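The housing sits flat in the nest at (205,340), with its lug at (238,372) between the handle-side pins. The cover stands at about 1.57 rad, with its bar at (105,55). Next I'll turn the gripper 90° and go above the bar.

Call:
{"fn": "arm_command", "kwargs": {"hand": [0.5, 0.5, 0.5, 0.5, 0.5, 0.5, 0.5, 0.5, 0.5, 0.5, 0.5, 0.5, 0.5], "translation": [[0, 0, -50], [0, 0, -100], [0, 0, -145], [0, 0, -145], [30, 0, -145], [70, 0, -145], [110, 0, -145], [150, 0, -145], [190, 0, -145], [216, 0, -145], [216, 0, -145], [216, 0, -145], [216, 0, -145]], "twist": [-0.17, -0.34, -0.51, -0.68, -0.85, -1.02, -1.19, -1.36, -1.5, -1.571, -1.571, -1.571, -1.571]}}

```text
time_s: 13.45
eef_pos: [0.5962, 0.0512, 0.2903]
eef_rot: [-0.0, 0.69, 0.724, -0.0]
force: [1.1, -0.7, -0.4]
grip_width: 0.499
gripper_force: 0.0
```

```bash
python3 - <<'E'
from h import *
np.set_printoptions(precision=4,suppress=True)
go([.598,.0503,.199],2.8)
s,p,R=tool()
V=[]
for i in range(4):
    sd=imaging.camera("side")
    B=imaging.place_of("side","cover_bar")
    for d in B[:1]:
        V.append(d["uv"]);
        # intersect ray with the plane through bar middle normal to fixture y
        o,dd=ray(sd,d["uv"]);n=np.array([-np.sin(.0489),np.cos(.0489),0]);k=n@(np.array([.5999,.0499,.064])-o)/(n@dd);print(d["conf"],o+k*dd)
u0,v0,u1,v1=205,85,285,165
im=cv2.resize(sd["image"][v0:v1,u0:u1,::-1],None,fx=7,fy=7,interpolation=cv2.INTER_CUBIC)
for ang,col in((1.5,(0,255,255)),(1.57,(0,0,255)),(1.64,(255,0,255))):
    f=np.array([np.cos(.0489),np.sin(.0489),0]);y=np.array([-f[1],f[0],0]);c=np.array([.5999,.0499,.064])-f*.156*np.cos(ang)+np.array([0,0,.156*np.sin(ang)])
    q=np.array([(proj(sd,c+y*e)-[u0,v0]+.5)*7 for e in(-.037,.037)]).astype(np.int32);cv2.polylines(im,[q],0,col,1)
cv2.imwrite("pics/b.png",im)
E
```

```text
pos [0.5962 0.0512 0.2903] yhead 2.786981209196208 tilt [-0.0006 -0.     -1.    ] t 13.45 F [ 1.0765 -0.6766 -0.427 ] w 0.49888034210803106 gf 0.0 q6 -0.035697697205312455
move mm [-0.9993  1.7899 91.3216] twist -0.0002
0.61 [0.5997 0.0499 0.2106]
0.95 [0.6039 0.0501 0.213 ]
0.71 [0.6442 0.0521 0.158 ]
0.87 [0.604  0.0501 0.2112]
```

View pics/b.png

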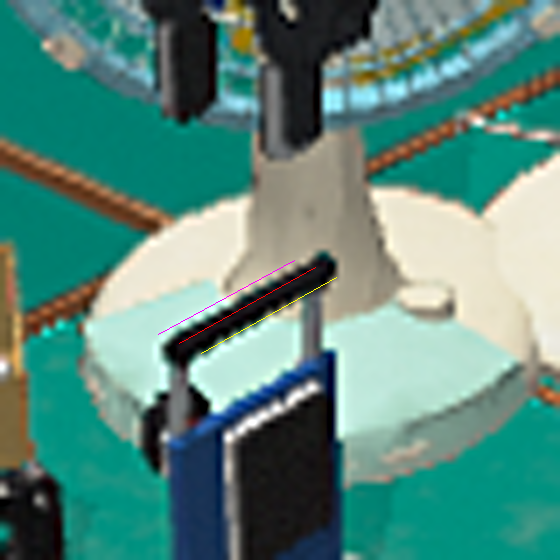

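The bar's middle is at crop (250,308), on the red 1.57 rad prediction, with the open fingers above it at (190,110) and (290,150). I'll descend and pinch.

Call:
{"fn": "arm_command", "kwargs": {"hand": [0.5, 0.5, 0.5, 0.5, 0.6, 0.75, 0.9, 0.95, 0.95, 0.95, 0.95], "translation": [[-0.5, 3.5, 40], [-0.5, 3.5, 75], [-0.5, 3.5, 91], [-0.5, 3.5, 91], [-0.5, 3.5, 91], [-0.5, 3.5, 91], [-0.5, 3.5, 91], [-0.5, 3.5, 91], [-0.5, 3.5, 91], [-0.5, 3.5, 91], [-0.5, 3.5, 91]], "twist": [0, 0, 0, 0, 0, 0, 0, 0, 0, 0, 0], "force": 20}}

```text
time_s: 15.22
eef_pos: [0.6014, 0.0509, 0.2008]
eef_rot: [0.001, 0.69, 0.724, 0.001]
force: [-2.1, 0.4, 5.1]
grip_width: 0.137
gripper_force: 20.0
```

Call:
{"fn": "arm_command", "kwargs": {"hand": [0.95, 0.95, 0.95, 0.95, 0.95, 0.95, 0.95, 0.95, 0.95], "translation": [[0, -15.6, 0.6], [0, -31, 2.8], [0, -46.2, 6.5], [0, -60.9, 11.8], [0, -75, 18.4], [0, -88.3, 26.4], [0, -100.8, 35.8], [0, -112.3, 46.3], [0, -112.3, 46.3]], "twist": [0, 0, 0, 0, 0, 0, 0, 0, 0]}}

```text
time_s: 16.35
eef_pos: [0.4857, 0.0452, 0.1504]
eef_rot: [-0.002, 0.69, 0.724, -0.002]
force: [1.8, -0.2, -6.3]
grip_width: 0.132
gripper_force: 20.2
```

Call:
{"fn": "arm_command", "kwargs": {"hand": [0.95, 0.95, 0.95, 0.95, 0.95, 0.95, 0.95, 0.95, 0.95, 0.95], "translation": [[0, -10.4, 11.6], [0, -19.6, 24.2], [0, -27.5, 37.6], [0, -34, 51.8], [0, -39.1, 66.6], [0, -42.6, 81.8], [0, -44.5, 95.7], [0, -45.1, 107], [0, -45.1, 110], [0, -45.1, 110]], "twist": [0, 0, 0, 0, 0, 0, 0, 0, 0, 0]}}

```text
time_s: 17.6
eef_pos: [0.4434, 0.0432, 0.043]
eef_rot: [-0.0, 0.69, 0.724, -0.0]
force: [0.6, -0.4, 2.2]
grip_width: 0.126
gripper_force: 21.1
```

Call:
{"fn": "arm_command", "kwargs": {"hand": [0.95, 0.95, 0.95], "translation": [[0, 0, 2], [0, 0, 4], [0, 0, 4]], "twist": [0, 0, 0]}}

```text
time_s: 17.98
eef_pos: [0.4434, 0.0432, 0.0418]
eef_rot: [-0.001, 0.689, 0.724, -0.001]
force: [-7.6, 0.3, 28.1]
grip_width: 0.128
gripper_force: 23.5
```

```bash
python3 - <<'E'
from h import *
np.set_printoptions(precision=4,suppress=True)
go([.514,.0467,.135])
t=imaging.camera("top");sd=imaging.camera("side")
for k in("cover_bar","plunger_top"):
    A=imaging.place_of("top",k);B=imaging.place_of("side",k)
    print(k,[(d["uv"],d["conf"]) for d in A[:2]],[(d["uv"],d["conf"],onz(sd,d["uv"],.064 if k=="cover_bar" else .115)) for d in B[:2]])
u0,v0,u1,v1=215,130,315,230
im=cv2.resize(sd["image"][v0:v1,u0:u1,::-1],None,fx=6,fy=6,interpolation=cv2.INTER_CUBIC)
for pt in((.513,.0467,.115),(.444,.0423,.064)):
    cv2.drawMarker(im,tuple(((proj(sd,pt)-[u0,v0]+.5)*6).astype(int).tolist()),(0,255,255),0,12)
cv2.imwrite("pics/d.png",im)
E
```

```text
pos [0.4434 0.0432 0.0418] yhead 2.8268626419281624 tilt [-0.0028 -0.0002 -1.    ] t 17.975 F [-7.5897  0.2982 28.0533] w 0.12830274879673903 gf 23.492510318756104 q6 -0.049772993119556734
move mm [  0.0536  70.4145 -93.409 ] 
cover_bar [([261.6, 194.4], 0.26)] [([284.5, 201.9], 0.81, array([0.4373, 0.0548, 0.064 ]))]
plunger_top [([261.1, 194.5], 0.59)] [([265.8, 174.1], 0.5, array([0.5097, 0.0486, 0.115 ])), ([265.7, 203.3], 0.3, array([0.424, 0.139, 0.115]))]
```

View pics/d.png

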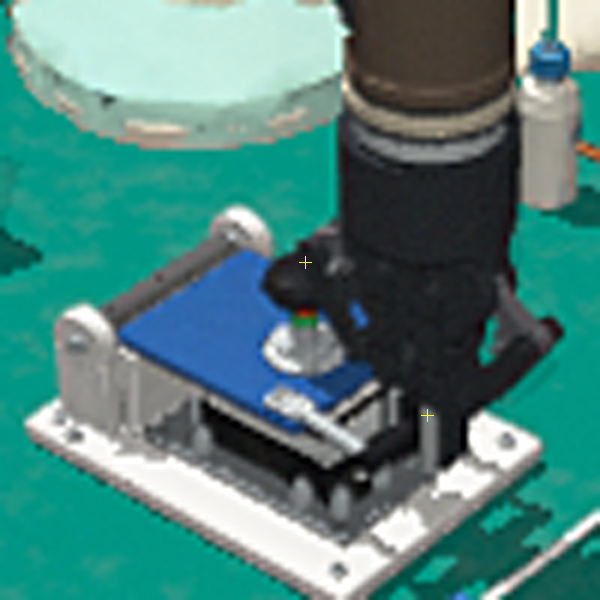

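The cover is level: 28 N on the stop, and the knob top is at (300,262) as predicted. I'll open slightly and rise straight up.

Call:
{"fn": "arm_command", "kwargs": {"hand": [0.85, 0.75, 0.75, 0.75, 0.75, 0.75, 0.75, 0.75, 0.75], "translation": [[0, 0, -3], [0, 0, -4], [0, 0, -4], [0, 0, -4], [0, 0, -15], [0, 0, -40], [0, 0, -80], [0, 0, -120], [0, 0, -120]], "twist": [0, 0, 0, 0, 0, 0, 0, 0, 0]}}

```text
time_s: 19.4
eef_pos: [0.4469, 0.0432, 0.1631]
eef_rot: [0.003, 0.69, 0.724, 0.003]
force: [-0.3, 0.2, -0.2]
grip_width: 0.248
gripper_force: 0.0
```

Call:
{"fn": "arm_command", "kwargs": {"hand": [1, 1, 1, 1, 1, 1], "translation": [[0, 20, 0], [0, 50, 0], [0, 69, 0], [0, 69, 10], [0, 69, 20], [0, 69, 20]], "twist": [0, 0, 0, 0, 0, 0]}}

```text
time_s: 20.15
eef_pos: [0.5097, 0.0465, 0.1368]
eef_rot: [-0.002, 0.69, 0.724, -0.002]
force: [-0.9, -0.6, 0.7]
grip_width: 0.002
gripper_force: 0.0
```

```bash
python3 - <<'E'
from h import *
np.set_printoptions(precision=4,suppress=True)
sd=imaging.camera("side")
go([.513,.0467,.118])
for k in("cover_bar","plunger_top"):
    B=imaging.place_of("side",k)
    print(k,[(d["uv"],d["conf"],onz(sd,d["uv"],.064 if k=="cover_bar" else .115)) for d in B[:2]])
u0,v0,u1,v1=215,130,315,230
im=cv2.resize(sd["image"][v0:v1,u0:u1,::-1],None,fx=6,fy=6,interpolation=cv2.INTER_CUBIC)
for pt in((.513,.0467,.115),(.444,.0423,.064)):
    cv2.drawMarker(im,tuple(((proj(sd,pt)-[u0,v0]+.5)*6).astype(int).tolist()),(0,255,255),0,12)
cv2.imwrite("pics/e.png",im)
E
```

```text
pos [0.5106 0.0465 0.1377] yhead 2.8076895994307334 tilt [-0.0031 -0.     -1.    ] t 20.2 F [-0.7051 -0.287  -0.2721] w 0.0012620351595275165 gf 0.0 q6 -0.04307719940634416
move mm [ 0.0535  2.4473 19.6833] 
cover_bar [([286.8, 197.4], 0.97, array([0.4457, 0.0363, 0.064 ]))]
plunger_top [([266.1, 175.0], 0.55, array([0.5062, 0.051 , 0.115 ]))]
```

View pics/e.png

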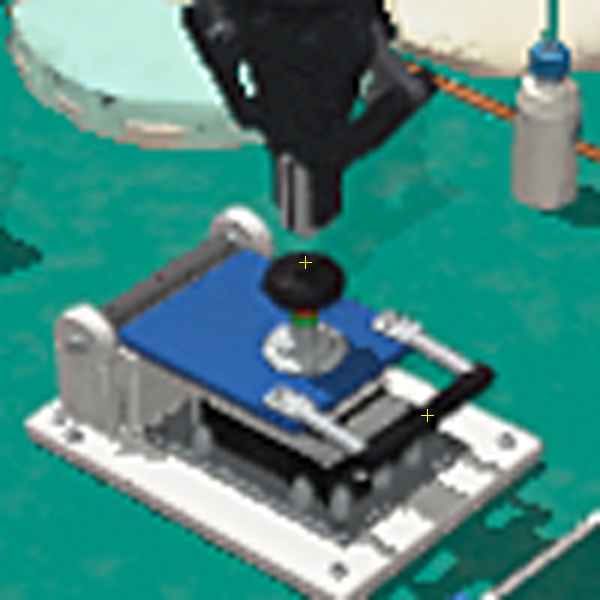

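The cover stays level after release. The knob top is at (305,270), directly under the shut fingers at (305,220), with the green band showing at (303,320). Pressing now, in small steps guided by force.

Call:
{"fn": "arm_command", "kwargs": {"hand": [1, 1, 1, 1, 1, 1, 1, 1], "translation": [[0, 1.5, 10], [0, 1.5, 18], [0, 1.5, 20], [0, 1.5, 22], [0, 1.5, 24], [0, 1.5, 26], [0, 1.5, 27], [0, 1.5, 27]], "twist": [0, 0, 0, 0, 0, 0, 0, 0]}}

```text
time_s: 21.3
eef_pos: [0.5142, 0.0466, 0.1122]
eef_rot: [0.0, 0.69, 0.724, 0.0]
force: [-0.4, 0.5, 2.0]
grip_width: -0.001
gripper_force: 1.1
```

Call:
{"fn": "arm_command", "kwargs": {"hand": [1, 1, 1, 1, 1, 1, 1], "translation": [[0, 0, 1], [0, 0, 2], [0, 0, 3], [0, 0, 4], [0, 0, 5], [0, 0, 6], [0, 0, 6]], "twist": [0, 0, 0, 0, 0, 0, 0]}}

```text
time_s: 22.18
eef_pos: [0.5142, 0.0466, 0.107]
eef_rot: [0.0, 0.69, 0.724, 0.0]
force: [-2.3, 0.1, 8.6]
grip_width: -0.001
gripper_force: 4.2
```

Call:
{"fn": "arm_command", "kwargs": {"hand": [1, 1, 1, 1, 1, 1], "translation": [[0, 0, 1], [0, 0, 2], [0, 0, 3], [0, 0, 3.5], [0, 0, 3.5], [0, 0, 3.5]], "twist": [0, 0, 0, 0, 0, 0]}}

```text
time_s: 22.92
eef_pos: [0.5143, 0.0466, 0.104]
eef_rot: [0.0, 0.69, 0.724, 0.0]
force: [-4.5, 0.1, 11.4]
grip_width: 0.004
gripper_force: 5.6
```

Call:
{"fn": "arm_command", "kwargs": {"hand": [1, 1, 1, 1, 1, 1, 1, 1], "translation": [[0, 0, 0.7], [0, 0, 1.5], [0, 0, 1.5], [0, 0, 1.5], [0, 0, 1.5], [0, 0, 1.5], [0, 0, 1.5], [0, 0, 1.5]], "twist": [0, 0, 0, 0, 0, 0, 0, 0]}}

```text
time_s: 23.92
eef_pos: [0.5143, 0.0466, 0.1027]
eef_rot: [0.0, 0.69, 0.724, -0.0]
force: [-4.3, 0.2, 12.2]
grip_width: -0.002
gripper_force: 6.2
```

```bash
python3 - <<'E'
from h import *
np.set_printoptions(precision=4,suppress=True)
sd=imaging.camera("side");go([.514,.0467,.102])
im=cv2.cvtColor(sd["image"],cv2.COLOR_RGB2HSV)[170:200,255:280]
h,s,v=[im[...,i].astype(int) for i in range(3)]
print("red",((s>110)&((h<10)|(h>170))&(v>50)).sum(),np.argwhere((s>110)&((h<10)|(h>170))&(v>50)).tolist())
g=(s>110)&(h>45)&(h<75)&(v>40);print("green",g.sum(),np.argwhere(g).tolist())
B=imaging.place_of("side","cover_bar");print([(d["uv"],d["conf"]) for d in B[:2]])
E
```

```text
pos [0.5143 0.0466 0.1027] yhead 2.814103346119275 tilt [ 0.0001 -0.     -1.    ] t 23.975 F [-4.2363 -0.6406 13.4281] w 0.002693668970520554 gf 6.244082475641335 q6 -0.04297872435990128
move mm [ 0.0847 -0.2627  0.6886] 
red 0 []
green 3 [[16, 9], [16, 12], [17, 10]]
[([285.5, 198.4], 0.83)]
```

The force is about 12.8 N, the knob has travelled about 12.5 mm, the green band is entering the bush, and everything is steady. Handing in.

```bash
python3 -c "
from bench import bot
print(bot.hand_in())"
```

```text
the job is handed in; nothing more can be done
None
```

I seated the plated housing in the nest with its lug in the gap, folded the cover down, and handed in while holding the knob at about 12.5 mm of travel (about 13 N) with the green band entering the bush; no verdict was returned.

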